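# Slide a roll axle along a V-groove to its hidden stop

## Task

Take the short metal roll axle out of its grey rest, lay it in the open end of the loading jig's V-groove, and push it gently along the groove, in under the hood, until it is fully home against the stop hidden in there; then let go and leave it. The stop is delicate and its setting is not known, so feel for it with a light push and never lean on it. Leave the other things on the bench where they are.

Things in the scene. Friction and masses are not known exactly. Their poses are not given: they have to be found in the camera images.
- axle: bare-metal roll axle, 80 mm long, 0.2 to 0.33 kg: end lands 28 mm in diameter, 16 mm long; a waist 26 mm in diameter, 48 mm long, to grip. Flat ends. Origin at its centre, x along it. Starts level, centre 60 mm above the bench, in a grey rest right of the jig (plate 96x46x6 mm, two V posts 23 mm wide, 51 mm high under the lands, open below the waist)
- v_track: loading jig fixed to the bench: dark base 230x76x8 mm; steel rail 23 mm wide, x = -120 to +94 mm, top edges 41 mm high, a 90 degree V-groove along its top (bottom 30 mm high); fingers can straddle the rail. Origin on the bench under the groove's line; x along the groove from its open end to the stop.
- load_point (a point): where the axle's centre is when laid in the open end of the groove: on the groove's line (y = 0 of the jig), 49.8 mm above the bench (the centre height of a seated axle all along the groove), 70 mm before the hood's mouth; x along the groove to the stop, z up. Sliding the axle along the groove takes about 2 to 5.5 N
- plunger (a joint): brass plunger, 8 mm thick, in the face of the hidden stop on the axle's line: 0 when free, standing 4 mm out of the face; the axle's end presses it in, and 0.004 m means the axle just touches the face. Its spring is weak (0.5 to 0.9 N), less than the groove's friction, so the axle stays when let go
- tape: roll of masking tape lying flat, 96 mm across and 25 mm high, a bystander; origin at the centre of its underside
- black_marker: felt marker lying down, 127 mm long along its y, 16 mm thick, a bystander; origin at the centre of its underside
- date_stamp: hand stamp with a round knob handle, 77 mm high, standing in front of the scale, a bystander; origin at the centre of its underside
- hood_mouth (a point): mouth of the grey hood over the far end of the rail, at the jig's x = 0, 49.8 mm above the bench; axes as the jig's. Opening 38 mm wide, up to 72 mm high; hood 100 mm long, 46 mm wide, 76 mm high. The hidden stop's face is 35 to 65 mm behind the mouth, different each time; the axle's rear end finishes 15 to 45 mm before the mouth
- buffer (a joint): squash of the delicate rubber face of the hidden stop: 0 when free, growing by 0.001 m for each 4 N with which the axle is pushed against it. It must never be squashed by more than 3 mm (12 N)
Mind the look-alikes: they are no part of the job. Leave any orange look-alike of the axle alone.

How it is judged:
On the way:
1. the axle lies in the open end of the groove, not yet at the stop (x of axle in the frame of v_track between -0.09 and -0.035 m and y of axle in the frame of v_track between -0.003 and 0.003 m and z of axle in the frame of v_track between 0.0468 and 0.0528 m and angle between the x axis of axle and the x axis of v_track, either way round below 0.08 rad and value of joint plunger below 0.001 m), for 0.2 s.
At the end, for the whole second after the job is handed in: the axle lies at rest and released in the V-groove (within 3 mm of its line and seated height and 0.06 rad of its direction), its end home against the stop: the plunger is pressed in by more than 2.8 of its 4 mm (gap to the stop's face under 1.2 mm) (value of joint plunger above 0.0028 m and y of axle in the frame of v_track between -0.003 and 0.003 m and z of axle in the frame of v_track between 0.0468 and 0.0528 m and angle between the x axis of axle and the x axis of v_track, either way round below 0.06 rad and linear speed of axle below 0.01 m/s); the robot touches nothing.
It fails at once if the rubber face of the stop is squashed by more than 3 mm (the axle is pushed on it with more than 12 N) (value of joint buffer above 0.003 m).
It fails at once if the masking tape, the black marker or the hand stamp is shifted by more than 20 mm (distance of any of tape, black_marker, date_stamp from where it was at the start of the episode above 0.02 m).
It also fails if it takes over 72 s, if anything falls off the work surface, if the arm or the gripper's body presses on something with over 40 N, if the wrist force passes 120 N, or if a joint passes its speed limit or range.

## Robot

A 7-joint arm with a two-finger parallel gripper is mounted at the origin on the work surface; the furniture and walls round the work are solid. World frame = base frame: x ahead of the robot, y to its left, z up, the work surface at z = 0. Lengths are in m, angles in rad, forces in N, time in s.
With the tool pointing down it reaches from about 0.4 to 0.85 m from the base axis. Payload 4.5 kg.
Tool frame: the origin (TCP) lies midway between the tips of the shut fingers; the grasp point (between the pads) lies 19 mm behind it; z points along the fingers, y is the direction in which the jaws open and shut (so a half turn about z gives the same grasp; the last joint's range is limited). The gripper opens to 88 mm and grips with 3 to 60 N. Pads are 18 mm wide; open, the fingers measure 123 mm over their backs; the gripper's body (75 mm by 187 mm) begins 45 mm behind the grasp point.
Start: joints at [1.253, 0.689, -0.195, 1.565, 0.157, 0.902, -0.215], TCP at [0.215, -0.587, 0.239] pointing down, gripper open.
Joint ranges: [-3.01, 3.01], [-0.46, 2.08], [-1.47, 1.51], [0.13, 2.56], [-1, 4.14], [0.04, 2.09], [-2.66, 2.66]. Speed limits (rad/s): [2.57, 2.57, 3.14, 3.14, 3.14, 3.14, 3.14].

## Interface

Orientations are given as a unit quaternion [x, y, z, w].
In Python, from plant import get_state, snapshot, finish_job, find_in gives the robot as it stands.
- The arm moves only by the shell command python3 -m creep 'ROWS' [OPENING] [FORCE]. ROWS is JSON, one flat list of numbers, 6 for each row, row after row: the shift along the tool's x, y, z in mm, then the turn, a rotation vector about the tool's x, y, z in degrees. In form: [tx, ty, tz, wx, wy, wz, tx, ty, tz, wx, wy, wz, ...]. A call has 1 to 5 rows; each row shifts and turns the pose as measured when the row begins, along the tool's axes as they then stand; what a row does not reach is not made up. A row lasts 1/12 s, in which the tool goes at most 41.7 mm and 7.16 degrees, less where a joint would pass 70% of its speed; a pose out of reach is approached as far as the arm can. A call is refused whole if a number of a shift passes 41.7 or a number of a turn 7.16, either way. A call with a gripper value outside its range is refused whole. OPENING is the finger opening in mm, from 0 to 88.1, set as the call begins (- or left out, the last holds). The fingers move at their own pace and stop on an object; FORCE is the grip in N (left out, the last holds). Time passes only in rows, so rows that do not move let the fingers close. It gives the time, the measured TCP pose, the force and the opening at its end, in the units of the state.
- get_state(): the state, without advancing time (a new reading comes with each control period).
- snapshot(name): name is "scene" or "side" or "wrist"; returns a dict with "color" (384x512x3 uint8, red, green, blue), "intrinsics" (3x3 intrinsics, pixels), "extrinsics" (4x4, takes a point from world to camera coordinates). Camera axes: x right, y down, z forward; pixel columns grow to the right and rows downward; lengths in m; the calibration is good to about 2 mm. The wrist camera is an equidistant fisheye: a pixel r from the principal point sees the ray r / f radians off the axis. A picture is of the moment at which its call begins. There is no depth.
- finish_job(): hands the job in, once; it reports no verdict.
Trained networks look in the newest picture that a camera, given by its name, has taken for a name from the list of things; names that differ only in an ending like _2 or _b are one class to them, and where a whole thing is asked for, a point or a joint stands for the part that bears it (a point fixed in the world has none). Each returns a list of dicts, best first, with "score" (0 to 1); they miss things now and then, are a little off and sometimes report something else, mostly with a low value. They report only what shows in the picture. A call takes as long as a camera call. They do not tell look-alikes from the thing itself.
- find_in(thing, camera): "xy" ([column, row] in pixels, amid what is visible of it).
The state is a dict: "clock": time; "q": joint angles; "qd": joint speeds; "joint_torque": joint torques, N m; "tool_pos": TCP position; "eef_rot": TCP orientation; "contact_force": force on the tool from outside, world axes, zero at the start; "moment": the same for the moment, N m; "opening": opening from 0.0 (shut) to 1.0 (fully open).
Only numpy, scipy, OpenCV 4.12 (cv2) and the standard library are available. Lean on these libraries where they do the work, as an engineer would, in place of code of your own. Each camera call takes 0.05 s, during which the arm holds its last target.

## Working session

There is one attempt and no reset: what is moved stays moved. The work goes in short steps, Python scripts to look and compute and a shell command to move; the robot and the scene stay as the last step left them, time stands still between calls to the robot, and variables do not carry over. Pictures are saved under pics/ and viewed, and the job is handed in when it is done.

```bash
ls; mkdir -p pics; cat > h.py <<'E'
import numpy as np, cv2
from plant import get_state, snapshot, finish_job, find_in
def save(n,fn):
    s=snapshot(n); cv2.imwrite('pics/'+fn,s['color'][:,:,::-1]); return s
E
python3 - <<'E'
from h import *
print(get_state())
for c in ['scene','side','wrist']:
    s=save(c,c+'0.png'); print(c,s['intrinsics'].tolist(),np.round(s['extrinsics'],4).tolist())
    for t in ['axle','v_track','hood_mouth','tape','black_marker','date_stamp']:
        print(t,[(np.round(d['xy'],1).tolist(),round(d['score'],2)) for d in find_in(t,c)][:4])
E
```

```text
pics
{'clock': 0.0, 'q': array([ 1.25280801,  0.69000511, -0.19447836,  1.56632498,  0.15730348,
        0.90249945, -0.21511603]), 'qd': array([-0.00013222,  0.00124259, -0.00095722, -0.00014688,  0.00106339,
        0.00032824, -0.00148315]), 'joint_torque': array([ 2.17640263e-04, -5.27562940e+01, -1.26701877e+00, -1.53427738e+01,
       -5.26539353e-02,  6.38336671e-03,  1.52512685e-04]), 'tool_pos': array([ 0.21507927, -0.5861599 ,  0.23790102]), 'eef_rot': array([ 9.84566483e-01,  1.75008533e-01, -2.38094108e-04, -8.92444868e-04]), 'contact_force': array([-0.10981989,  0.10342703,  0.3637676 ]), 'moment': array([-0.03520062,  0.0625927 ,  0.00758309]), 'opening': 0.9993151743213227}
scene [[367.1370256440689, 0.0, 257.29582397314556], [0.0, 367.1370256440689, 183.59384305729168], [0.0, 0.0, 1.0]] [[-0.8481, -0.5294, -0.0215, 0.3513], [-0.3389, 0.5733, -0.746, 0.2133], [0.4072, -0.6254, -0.6656, 1.0199], [0.0, 0.0, 0.0, 1.0]]
axle [([215.8, 247.2], 0.81), ([231.1, 211.5], 0.68)]
v_track [([155.6, 270.5], 0.91), ([298.1, 179.1], 0.29)]
hood_mouth [([156.4, 273.5], 0.84)]
tape [([
[... 192 characters left out ...]
.0, 0.0, 1.0]] [[0.9769, -0.2128, -0.0175, -0.4258], [-0.1523, -0.6369, -0.7557, 0.1082], [0.1497, 0.741, -0.6547, 1.353], [0.0, 0.0, 0.0, 1.0]]
axle [([246.4, 177.7], 0.73)]
v_track [([251.3, 146.7], 0.85)]
hood_mouth [([246.9, 148.9], 0.66)]
tape [([215.6, 159.7], 0.72)]
black_marker [([242.5, 243.6], 0.72)]
date_stamp [([286.7, 290.3], 0.71)]
wrist [[297.3186396354542, 0.0, 248.60343194697663], [0.0, 297.3186396354542, 191.28405346134056], [0.0, 0.0, 1.0]] [[0.3441, -0.9389, 0.0, -0.6251], [-0.8901, -0.3262, 0.3182, -0.0431], [-0.2987, -0.1095, -0.948, 0.3916], [0.0, 0.0, 0.0, 1.0]]
axle [([37.4, 8.0], 0.55)]
v_track []
hood_mouth []
tape []
black_marker [([39.2, 8.3], 0.5)]
date_stamp []
```

View pics/scene0.png

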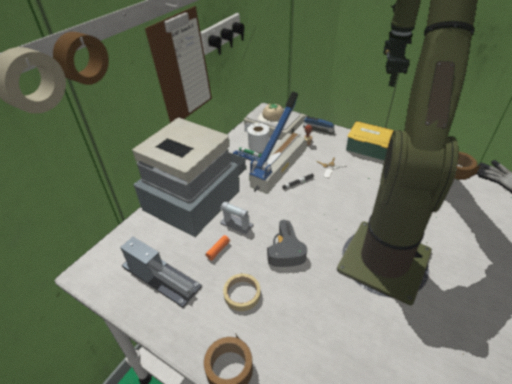

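View pics/side0.png

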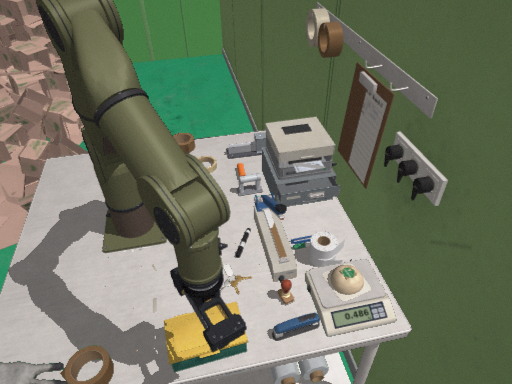

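```bash
python3 - <<'E'
import cv2
a=cv2.imread('pics/scene0.png')[160:340,100:340]
cv2.imwrite('pics/scene0c.png',cv2.resize(a,None,fx=3.3,fy=3.3,interpolation=cv2.INTER_CUBIC))
a=cv2.imread('pics/side0.png')[100:260,160:360]
cv2.imwrite('pics/side0c.png',cv2.resize(a,None,fx=3.7,fy=3.7,interpolation=cv2.INTER_CUBIC))
E
```

```text
(no output)
```

View pics/scene0c.png

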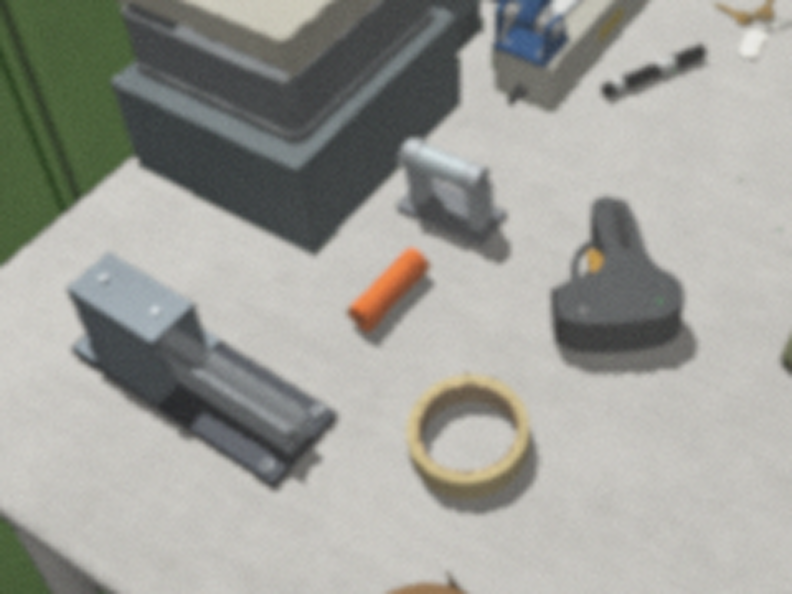

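View pics/side0c.png

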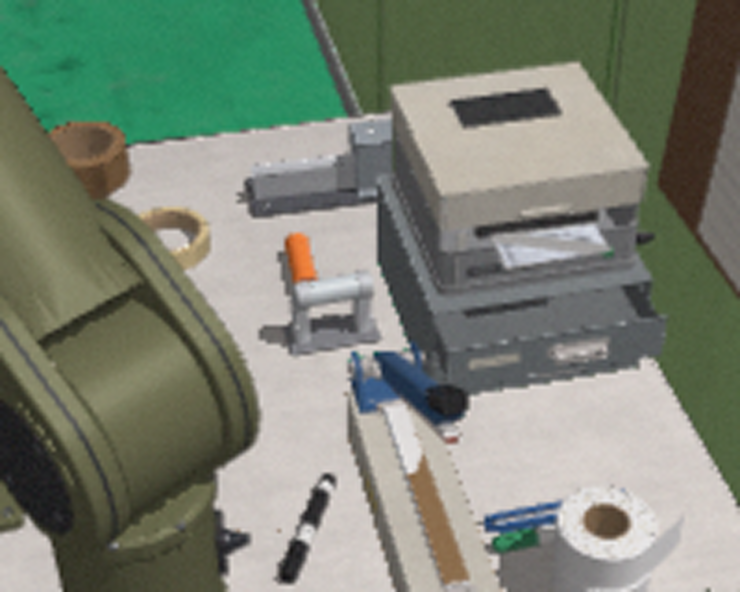

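The metal axle lies in the grey rest, at scene (235,211) and side (250,178). The orange cylinder at scene (218,248) is lying on the bench, so it's the look-alike. The crops confirm this. The jig's groove opens at scene (197,287), with the hood at (142,260).

```bash
cat >> h.py <<'E'
def loadcal():
    import json,os
    return json.load(open('cal.json'))
def ray(s,uv,fish=False):
    K=np.array(s['intrinsics']);E=np.array(s['extrinsics'])
    x=(uv[0]-K[0,2])/K[0,0];y=(uv[1]-K[1,2])/K[1,1]
    if fish:
        r=np.hypot(x,y); d=np.array([x/r*np.sin(r),y/r*np.sin(r),np.cos(r)]) if r>1e-9 else np.array([0,0,1.])
    else: d=np.array([x,y,1.])
    R=E[:3,:3];o=-R.T@E[:3,3];return o,R.T@d
def atz(s,uv,z,fish=False):
    o,d=ray(s,uv,fish);return o+d*(z-o[2])/d[2]
def proj(s,p,fish=False):
    K=np.array(s['intrinsics']);E=np.array(s['extrinsics'])
    c=E[:3,:3]@np.asarray(p)+E[:3,3]
    if fish:
        th=np.arctan2(np.hypot(c[0],c[1]),c[2]);h=np.hypot(c[0],c[1]);c=np.array([c[0]/h*th,c[1]/h*th,1.])
        return np.array([K[0,0]*c[0]+K[0,2],K[1,1]*c[1]+K[1,2]])
    return np.array([K[0,0]*c[0]/c[2]+K[0,2],K[1,1]*c[1]/c[2]+K[1,2]])
E
python3 - <<'E'
from h import *
s=snapshot('scene');d=snapshot('side')
f=lambda p,ox,oy,k:(p[0]/k+ox,p[1]/k+oy)
S=lambda p:f(p,100,160,3.3); D=lambda p:f(p,160,100,3.7)
for n,p,z in [('axL',(410,155),.062),('axR',(485,180),.062),('railend',(312,425),.041),('railmouth',(190,352),.041),('groove end',(318,415),.035),('hoodtopA',(108,255),.076),('hoodtopB',(70,290),.076),('hoodC',(195,307),.076),('hoodD',(153,345),.076),('tape',(468,435),.0125),('orange',(390,290),.01)]:
    print(n,'scene',np.round(atz(s,S(p),z),4))
for n,p,z in [('axL',(297,291),.064),('axR',(372,285),.064),('rail end',(252,184),.041),('rail hood',(350,172),.041),('rest plate FL',(290,352),0.006),('FR',(378,338),.006),('orange',(300,258),.014),('tape',(175,238),.0125)]:
    print(n,'side',np.round(atz(d,D(p),z),4))
for n in['black_marker','date_stamp']:
    print(n,np.round(atz(s,find_in(n,'scene')[0]['xy'],.02),3),np.round(atz(d,find_in(n,'side')[0]['xy'],.03),3))
print(np.round(cv2.Rodrigues(np.eye(3))[0].T,1))
E
```

```text
axL scene [0.4639 0.1053 0.062 ]
axR scene [0.3882 0.0964 0.062 ]
railend scene [0.373 0.361 0.041]
railmouth scene [0.4995 0.3599 0.041 ]
groove end scene [0.3778 0.3492 0.035 ]
hoodtopA scene [0.6021 0.3386 0.076 ]
hoodtopB scene [0.6014 0.3806 0.076 ]
hoodC scene [0.5025 0.3409 0.076 ]
hoodD scene [0.505  0.3848 0.076 ]
tape scene [0.278  0.2928 0.0125]
orange scene [0.4161 0.2084 0.01  ]
axL side [0.3967 0.0978 0.064 ]
axR side [0.4729 0.0895 0.064 ]
rail end side [0.3866 0.3331 0.041 ]
rail hood side [0.5011 0.3304 0.041 ]
rest plate FL side [0.3821 0.0728 0.006 ]
FR side [0.475  0.0734 0.006 ]
orange side [0.4198 0.2172 0.014 ]
tape side [0.2898 0.2892 0.0125]
black_marker [ 0.357 -0.153  0.02 ] [ 0.344 -0.209  0.03 ]
date_stamp [ 0.436 -0.427  0.02 ] [ 0.443 -0.392  0.03 ]
[[0. 0. 0.]]
```

```bash
python3 - <<'E'
from h import *
s=snapshot('scene');d=snapshot('side')
S=lambda p:(p[0]/3.3+100,p[1]/3.3+160); D=lambda p:(p[0]/3.7+160,p[1]/3.7+100)
print('tray corner',atz(s,S((315,250)),0),atz(s,S((140,160)),0))
print('tray side', atz(d,D((440,400)),0),atz(d,D((385,215)),0))
print('dispenser near end',atz(s,S((500,100)),0),atz(s,S((550,108)),0), 'far',atz(d,D((400,590)),0))
def height(uv1,uv2):
    o1,d1=ray(s,uv1);o2,d2=ray(d,uv2)
    t=np.linalg.lstsq(np.c_[d1,-d2],o2-o1,rcond=None)[0];return (o1+t[0]*d1+o2+t[1]*d2)/2,np.linalg.norm(o1+t[0]*d1-o2-t[1]*d2)
print('blue knob',height((293,97),D((447,400))))
print('printer top front-left',height((193,171),(160+390/3.7,100+90/3.7)))
print(get_state()['clock'])
E
```

```text
tray corner [0.50751758 0.2008608  0.        ] [0.72910172 0.19992714 0.        ]
tray side [ 0.5150784  -0.02671503  0.        ] [5.33958630e-01 2.93673772e-01 1.11022302e-16]
dispenser near end [ 0.47098572 -0.05388159  0.        ] [ 4.20620636e-01 -6.97673679e-02  1.11022302e-16] far [ 0.41955628 -0.25240236  0.        ]
blue knob (array([ 0.44659205, -0.28534524,  0.24784887]), np.float64(0.0002101196727109599))
printer top front-left (array([0.50664679, 0.16992892, 0.23544463]), np.float64(0.011739598334034677))
1.45
```

```bash
cat > go.py <<'E'
import sys
from h import *
from scipy.spatial.transform import Rotation as R
st=get_state();r=R.from_quat(st['eef_rot']);p=st['tool_pos']
t=np.array([float(a) if a!='-' else p[i] for i,a in enumerate(sys.argv[1:4])])
yaw=float(sys.argv[4]) if len(sys.argv)>4 else 0.
T=R.from_euler('z',yaw,degrees=True)*R.from_quat([1,0,0,0])
print('d_tool mm',np.round(r.inv().apply(t-p)*1000,1),'turn deg',np.round(np.degrees((r.inv()*T).as_rotvec()),2),'p',np.round(p,4),'F',np.round(st['contact_force'],2),'q',np.round(st['q'],2),'t',round(st['clock'],2))
E
python3 -m creep '[0,0,-33,0,0,6.7,0,0,-33,0,0,6.7,0,0,-33,0,0,6.7]' 88 20; python3 go.py 0.38 -0.3 0.34
```

```text
clock: 1.7
tool_pos: [0.2131, -0.5823, 0.3322]
eef_rot: [1.0, -0.005, -0.003, -0.009]
contact_force: [-0.1, -0.7, 0.1]
opening: 0.996
d_tool mm [ 164.  -284.1   -3.7] turn deg [-1.04  0.39 -0.6 ] p [ 0.2131 -0.5823  0.3322] F [-0.09 -0.66  0.07] q [ 1.2   0.6  -0.1   1.44  0.06  1.13 -0.49] t 1.7
```

```bash
python3 -m creep '[20,-35,0,0,0,0,20,-35,0,0,0,0,20,-35,0,0,0,0,20,-35,0,0,0,0,20,-35,0,0,0,0]'>/dev/null;python3 -m creep '[20,-35,0,0,0,0,20,-35,0,0,0,0,20,-35,0,0,0,0,10,-40,0,0,0,0,10,-40,0,0,0,0]'; python3 go.py 0.40 0.0 0.3
```

```text
clock: 2.53
tool_pos: [0.4055, -0.2316, 0.3415]
eef_rot: [1.0, -0.019, 0.002, 0.005]
contact_force: [1.4, -0.8, 1.1]
opening: 0.999
d_tool mm [ -14.5 -231.7   39.1] turn deg [ 0.58 -0.27 -2.19] p [ 0.4055 -0.2316  0.3415] F [ 1.41 -0.82  1.07] q [ 0.52  0.34 -0.15  1.88  0.07  0.91 -1.27] t 2.53
```

```bash
python3 -m creep '[0,-40,0,0,0,-1,0,-40,0,0,0,-1,0,-40,0,0,0,0,0,-40,10,0,0,0,0,-40,10,0,0,0]'>/dev/null;python3 -m creep '[0,-40,10,0,0,0,0,-25,10,0,0,0,0,0,0,0,0,0]'; python3 go.py 0.43 0.1 0.2
cat > look.py <<'E'
import sys
from h import *
tag=sys.argv[1]
s=save('wrist','w%s.png'%tag)
import pickle;pickle.dump(s,open('w%s.pkl'%tag,'wb'))
for t in sys.argv[2:]:print(t,[(np.round(d['xy'],1).tolist(),round(d['score'],2)) for d in find_in(t,'wrist')][:4])
E
python3 look.py 1 axle v_track
```

```text
clock: 3.2
tool_pos: [0.4109, 0.0494, 0.3014]
eef_rot: [1.0, 0.007, 0.009, 0.003]
contact_force: [0.5, -0.9, 0.7]
opening: 0.996
d_tool mm [ 17.9 -50.9 101.5] turn deg [ 0.35 -1.06  0.78] p [0.4109 0.0494 0.3014] F [ 0.46 -0.86  0.74] q [-0.05  0.32 -0.25  2.08  0.13  0.74 -1.95] t 3.2
axle [([142.5, 152.9], 0.93), ([209.7, 142.6], 0.73)]
v_track [([56.6, 96.1], 0.81)]
```

View pics/w1.png

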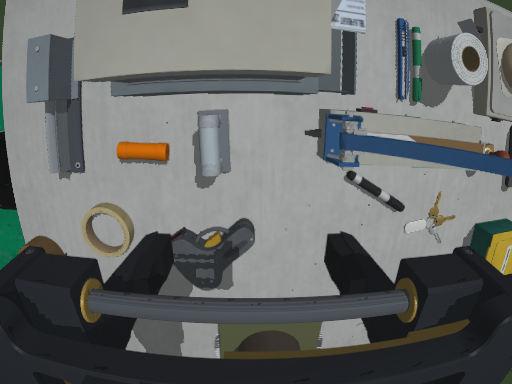

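The wrist view shows the metal axle in the rest at (209,143), the orange dummy at (143,152), and the jig at top left with its hood at (52,70). I'll measure these and check where the camera sits relative to the tool.

```bash
python3 - <<'E'
from h import *
import pickle
s=pickle.load(open('w1.pkl','rb'));E=s['extrinsics'];print('cam',-E[:3,:3].T@E[:3,3], 'fwd',E[2,:3])
im=cv2.imread('pics/w1.png')
cv2.imwrite('pics/w1c.png',np.hstack([cv2.resize(im[95:195,180:260],None,fx=5,fy=5,interpolation=cv2.INTER_CUBIC),cv2.resize(im[25:185,15:100],None,fx=3.125,fy=3.125,interpolation=cv2.INTER_CUBIC)]))
E
```

```text
cam [0.49170411 0.05138235 0.44912694] fwd [-0.30064222 -0.00959453 -0.95368873]
```

View pics/w1c.png

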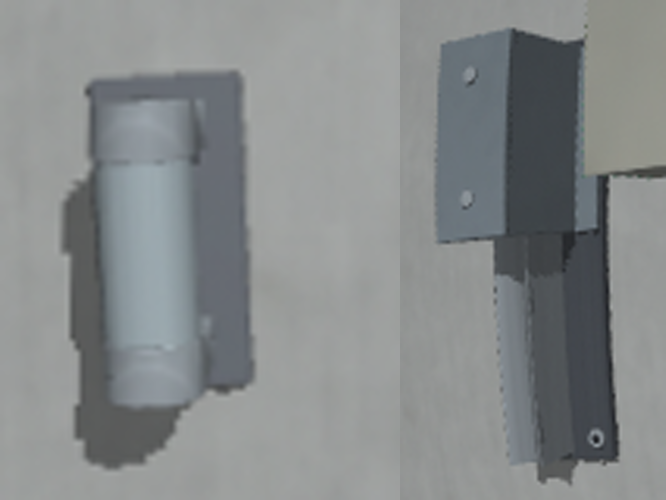

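The camera sits 80 mm to the tool's +x side and would end up close to the printer. I'll flip the wrist half a turn, so the camera faces the robot and joint 7 moves away from its limit.

```bash
python3 - <<'E'
from h import *
import pickle
s=pickle.load(open('w1.pkl','rb'))
C=lambda p:(p[0]/5+180,p[1]/5+95); J=lambda p:((p[0]-400)/3.125+15,p[1]/3.125+25)
for n,p,z in [('mid',(149,250),.061),('waist top',(146,165),.061),('waist bot',(153,345),.061),('end near',(155,405),.07),('end far',(147,100),.07),('plateTL',(90,85),.006),('TR',(242,72),.006),('BR',(252,385),.006)]:print(n,np.round(atz(s,C(p),z,True),4))
for n,p,z in [('groove mouth',(528,236),.03),('groove end',(541,460),.03),('railL end',(510,462),.041),('rail R end',(574,458),.041),('hood fl',(436,242),.076),('hood fr',(505,235),.076),('hood bl',(441,45),.076),('hood br',(512,28),.076),('base corner',(618,461),.008)]:print(n,np.round(atz(s,J(p),z,True),4))
E
Z='[0,0,0,0,0,-7,0,0,0,0,0,-7,0,0,0,0,0,-7,0,0,0,0,0,-7,0,0,0,0,0,-7]'
python3 -m creep '[0,0,0,0,0,-7,0,0,0,0,0,-7,0,0,0,0,0,-7,0,0,0,0,0,-7,0,0,0,0,0,-7]'; python3 go.py 0.41 0.05 0.3 180
```

```text
mid [0.4329 0.0996 0.061 ]
waist top [0.4555 0.1001 0.061 ]
waist bot [0.4071 0.0989 0.061 ]
end near [0.3928 0.0976 0.07  ]
end far [0.4731 0.0986 0.07  ]
plateTL [0.4747 0.1237 0.006 ]
TR [0.4782 0.0784 0.006 ]
BR [0.3827 0.0753 0.006 ]
groove mouth [0.5085 0.3576 0.03  ]
groove end [0.3895 0.3624 0.03  ]
railL end [0.3914 0.3762 0.041 ]
rail R end [0.3929 0.332  0.041 ]
hood fl [0.5107 0.3841 0.076 ]
hood fr [0.5087 0.3381 0.076 ]
hood bl [0.6086 0.3806 0.076 ]
hood br [0.6074 0.3343 0.076 ]
base corner [0.3829 0.3248 0.008 ]
clock: 3.77
tool_pos: [0.4135, 0.0326, 0.3046]
eef_rot: [0.952, 0.306, 0.009, 0.011]
contact_force: [0.6, -0.2, 0.3]
opening: 1.003
d_tool mm [  7.2 -16.3   4.2] turn deg [   1.34    1.65 -144.4 ] p [0.4135 0.0326 0.3046] F [ 0.65 -0.18  0.27] q [ 0.09  0.33 -0.4   2.07  0.22  0.76 -1.4 ] t 3.77
```

```bash

python3 -m creep '[0,0,0,0,0,-7,0,0,0,0,0,-7,0,0,0,0,0,-7,0,0,0,0,0,-7,0,0,0,0,0,-7]'>/dev/null
python3 -m creep '[0,0,0,0,0,-7,0,0,0,0,0,-7,0,0,0,0,0,-7,0,0,0,0,0,-7,0,0,0,0,0,-7]'>/dev/null
python3 -m creep '[0,0,0,0,0,-7,0,0,0,0,0,-7,0,0,0,0,0,-7,0,0,0,0,0,-7,0,0,0,0,0,-7]'; python3 go.py 0.41 0.05 0.3 181.5
```

```text
clock: 5.02
tool_pos: [0.4174, -0.008, 0.3105]
eef_rot: [0.328, 0.944, -0.013, 0.022]
contact_force: [0.5, -0.7, -0.7]
opening: 0.998
d_tool mm [42.2 41.   7.9] turn deg [ -1.61   2.5  -39.83] p [ 0.4174 -0.008   0.3105] F [ 0.53 -0.72 -0.66] q [ 0.51  0.4  -0.89  2.05  0.47  0.87  0.24] t 5.02
```

```bash

python3 -m creep '[10,10,0,-0.4,0.5,-7,10,5,0,-0.4,0.5,-7,10,5,0,-0.4,0.5,-7,10,5,0,0,0.5,-7,10,5,0,0,0.5,-7]'; python3 go.py 0.432 0.099 0.2 181.5
```

```text
clock: 5.43
tool_pos: [0.3874, 0.0254, 0.3095]
eef_rot: [0.029, 1.0, -0.007, 0.002]
contact_force: [0.7, 0.4, 1.6]
opening: 1.003
d_tool mm [-39.9  77.6 108.6] turn deg [-0.8   0.17 -4.81] p [0.3874 0.0254 0.3095] F [0.69 0.39 1.61] q [ 0.58  0.43 -1.11  2.09  0.51  0.91  0.69] t 5.43
```

```bash

python3 -m creep '[-8,16,25,-0.4,0,-2,-8,16,25,-0.4,0,-2,-8,16,25,0,0,-1,-8,16,25,0,0,0,-8,14,9,0,0,0]'; python3 go.py 0.432 0.099 0.15 181.5; python3 look.py 2 axle
```

```text
clock: 5.85
tool_pos: [0.4334, 0.0878, 0.198]
eef_rot: [-0.004, 1.0, -0.006, 0.005]
contact_force: [0.3, 0.2, 0.5]
opening: 1.001
d_tool mm [ 1.8 11.9 47.8] turn deg [-0.73  0.56 -1.09] p [0.4334 0.0878 0.198 ] F [0.28 0.2  0.52] q [ 0.24  0.66 -0.89  2.13  0.81  0.74  0.39] t 5.85
axle [([354.0, 156.5], 0.92), ([263.8, 177.6], 0.82)]
```

View pics/w2.png

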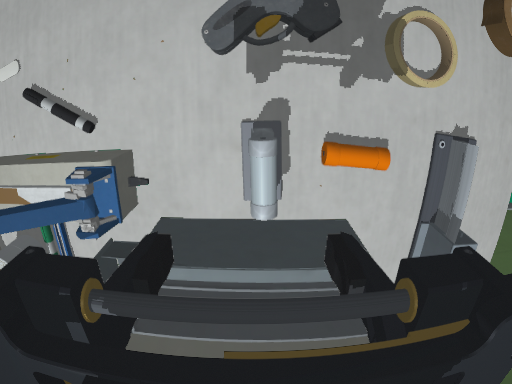

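This view shows the metal axle at (263,177), midway between the fingers, with the orange dummy at (355,156). I'll enlarge the axle and measure it.

```bash
python3 - <<'E'
import cv2
im=cv2.imread('pics/w2.png')
cv2.imwrite('pics/w2c.png',cv2.resize(im[115:235,220:310],None,fx=5,fy=5,interpolation=cv2.INTER_CUBIC))
E
```

```text
(no output)
```

View pics/w2c.png

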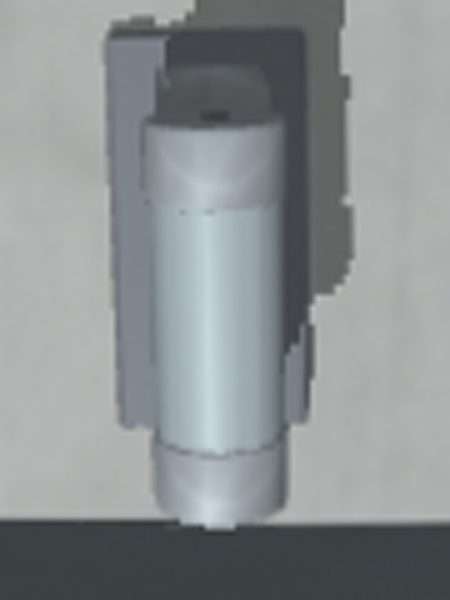

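```bash
python3 - <<'E'
from h import *
import pickle
s=pickle.load(open('w2.pkl','rb'))
C=lambda p:(p[0]/5+220,p[1]/5+115)
for n,p,z in [('near end',(213,125),.074),('far end',(221,520),.066),('waist near top',(214,210),.073),('waist far top',(220,452),.073),('wn ax',(216,210),.062),('wf ax',(221,452),.062)]:print(n,np.round(atz(s,C(p),z,True),4))
E
```

```text
near end [0.3931 0.0987 0.074 ]
far end [0.4755 0.1023 0.066 ]
waist near top [0.4093 0.0992 0.073 ]
waist far top [0.4577 0.1014 0.073 ]
wn ax [0.4117 0.1    0.062 ]
wf ax [0.4621 0.1021 0.062 ]
```

```bash
python3 go.py 0.4335 0.1007 0.041 182.5;
python3 -m creep '[1,6,10,-0.4,0.3,0,0,6,15,-0.3,0.3,0,0,1,25,0,0,0,0,0,0,0,0,0]' ; python3 go.py 0.4335 0.1007 0.041 182.5
```

```text
d_tool mm [  2.7  12.1 158.3] turn deg [-0.55  0.66 -1.94] p [0.4345 0.0901 0.1994] F [0.09 0.45 0.49] q [ 0.24  0.66 -0.89  2.12  0.81  0.74  0.39] t 5.95
clock: 6.28
tool_pos: [0.437, 0.0948, 0.1514]
eef_rot: [0.002, 1.0, -0.001, 0.004]
contact_force: [-0.9, 0.1, -0.6]
opening: 1.001
d_tool mm [  4.3   6.1 110.4] turn deg [-0.14  0.44 -2.7 ] p [0.437  0.0948 0.1514] F [-0.87  0.11 -0.63] q [ 0.17  0.73 -0.8   2.16  0.94  0.64  0.26] t 6.28
```

```bash

python3 -m creep '[2,4,20,0,0.2,-1.5,2,3,20,0,0.2,-1.5,1,0,10,0,0,0,0,0,0,0,0,0]' ; python3 go.py 0.4335 0.1007 0.041 182.5
```

```text
clock: 6.62
tool_pos: [0.4363, 0.0937, 0.1055]
eef_rot: [-0.02, 1.0, -0.004, 0.005]
contact_force: [-0.1, -0.1, -0.4]
opening: 0.995
d_tool mm [ 3.1  7.7 64.4] turn deg [-0.48  0.53 -0.25] p [0.4363 0.0937 0.1055] F [-0.12 -0.11 -0.43] q [ 0.1   0.8  -0.7   2.2   1.11  0.56  0.14] t 6.62
```

```bash

python3 -m creep '[2,5,0,-0.3,0.3,0,2,4,0,-0.3,0.3,0,0,2,0,0,0,0,0,0,0,0,0,0]' ; python3 go.py 0.4335 0.1007 0.041 182.5
```

```text
clock: 6.95
tool_pos: [0.4344, 0.1023, 0.1102]
eef_rot: [-0.016, 1.0, 0.001, 0.002]
contact_force: [0.0, 0.2, -0.8]
opening: 1.001
d_tool mm [ 1.2 -1.8 69.2] turn deg [ 0.11  0.26 -0.63] p [0.4344 0.1023 0.1102] F [ 0.01  0.17 -0.85] q [ 0.1   0.8  -0.72  2.19  1.08  0.56  0.15] t 6.95
```

```bash

python3 -m creep '[0,0,15,0,0,0,0,0,15,0,0,0,0,0,10,0,0,0,0,0,0,0,0,0]' ; python3 go.py 0.4335 0.1007 0.041 182.5
```

```text
clock: 7.28
tool_pos: [0.4378, 0.1033, 0.0724]
eef_rot: [-0.016, 1.0, 0.002, 0.006]
contact_force: [-0.7, -0.1, -0.5]
opening: 0.997
d_tool mm [ 4.8 -2.6 31.4] turn deg [ 0.24  0.74 -0.72] p [0.4378 0.1033 0.0724] F [-0.67 -0.12 -0.51] q [ 0.05  0.86 -0.63  2.21  1.26  0.49 -0.  ] t 7.28
```

```bash

python3 -m creep '[4,-2,12,0,0.4,-0.4,3,-1,12,0,0.4,-0.3,0,0,8,0,0.2,0,0,0,0,0,0,0]' ; python3 go.py 0.4335 0.1007 0.041 182.5
```

```text
clock: 7.62
tool_pos: [0.4332, 0.101, 0.0422]
eef_rot: [-0.022, 1.0, 0.003, 0.0]
contact_force: [0.4, -0.2, 0.3]
opening: 0.998
d_tool mm [-0.3 -0.4  1.2] turn deg [0.3  0.02 0.02] p [0.4332 0.101  0.0422] F [ 0.39 -0.24  0.32] q [ 0.03  0.92 -0.58  2.22  1.39  0.46 -0.11] t 7.62
```

```bash

python3 -m creep '[0,0,1,0,0,0,0,0,0,0,0,0,0,0,0,0,0,0,0,0,0,0,0,0,0,0,0,0,0,0]' 0 25; python3 -m creep '[0,0,0,0,0,0,0,0,0,0,0,0,0,0,0,0,0,0,0,0,0,0,0,0,0,0,0,0,0,0]';python3 go.py 0.4335 0.1007 0.1 182.5
```

```text
clock: 8.03
tool_pos: [0.4349, 0.1018, 0.0441]
eef_rot: [-0.022, 1.0, 0.003, 0.002]
contact_force: [-1.5, 0.4, -0.2]
opening: 0.644
clock: 8.45
tool_pos: [0.4354, 0.1008, 0.0449]
eef_rot: [-0.021, 1.0, 0.002, 0.003]
contact_force: [0.0, -1.6, 1.2]
opening: 0.287
d_tool mm [  1.5   0.2 -55.1] turn deg [ 0.26  0.36 -0.05] p [0.4354 0.1008 0.0449] F [ 0.03 -1.64  1.18] q [ 0.03  0.91 -0.58  2.22  1.39  0.46 -0.11] t 8.45
```

```bash

python3 -m creep '[0,0,1,0,0,0,0,0,0,0,0,0,0,0,1,0,0,0]';  python3 -m creep '[0,0,-8,0,0,0,0,0,-12,0,0,0,0,0,-20,0,0,0,0,0,-25,0,0,0,0,0,0,0,0,0]';python3 go.py 0.44 0.35 0.15 178; python3 look.py 3 axle
```

```text
clock: 8.7
tool_pos: [0.4354, 0.1008, 0.0446]
eef_rot: [-0.022, 1.0, 0.002, 0.004]
contact_force: [-1.4, -2.5, 20.8]
opening: 0.288
clock: 9.12
tool_pos: [0.433, 0.1009, 0.1098]
eef_rot: [-0.022, 1.0, 0.002, 0.001]
contact_force: [0.7, 0.2, -2.1]
opening: 0.291
d_tool mm [-18.3 248.7 -39. ] turn deg [0.27 0.14 4.58] p [0.433  0.1009 0.1098] F [ 0.71  0.16 -2.09] q [ 0.1   0.79 -0.7   2.19  1.07  0.55  0.18] t 9.12
axle [([249.3, 240.5], 0.94), ([368.2, 182.3], 0.74)]
```

View pics/w3.png

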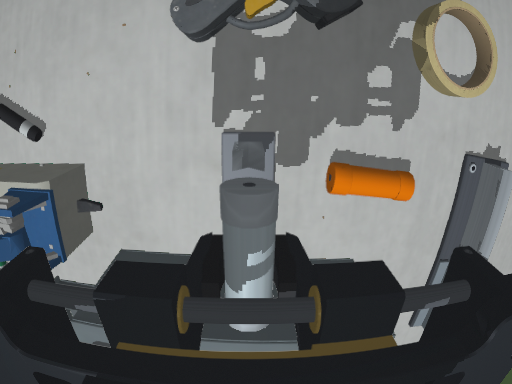

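The axle is held firmly and the rest at (248,155) is empty. Now I'll carry it over to the jig.

```bash

python3 -m creep '[0,15,-20,0,0,1,0,30,-20,0,0,1,0,38,0,0,0,1,0,38,0,0,0,1,0,38,0,0,0,1]';  python3 -m creep '[0,35,0,0,0,0,0,25,0,0,0,0,0,10,0,0,0,0,0,0,0,0,0,0]';python3 go.py 0.44 0.355 0.12 178; python3 look.py 4 axle v_track hood_mouth
```

```text
clock: 9.63
tool_pos: [0.4308, 0.2482, 0.1395]
eef_rot: [0.033, 0.999, -0.009, -0.006]
contact_force: [0.9, 0.5, -1.4]
opening: 0.288
clock: 9.97
tool_pos: [0.4324, 0.3298, 0.1324]
eef_rot: [0.029, 1.0, -0.007, -0.008]
contact_force: [-0.2, -1.1, -2.1]
opening: 0.286
d_tool mm [-6.3 25.8 11.9] turn deg [-0.81 -0.89 -1.29] p [0.4324 0.3298 0.1324] F [-0.18 -1.11 -2.12] q [-0.3   0.85 -0.76  1.87  0.81  0.79 -0.  ] t 9.97
axle [([132.5, 179.6], 0.88), ([248.0, 238.9], 0.77)]
v_track [([291.2, 180.5], 0.85)]
hood_mouth [([293.1, 180.0], 0.85), ([249.1, 237.5], 0.43)]
```

View pics/w4.png

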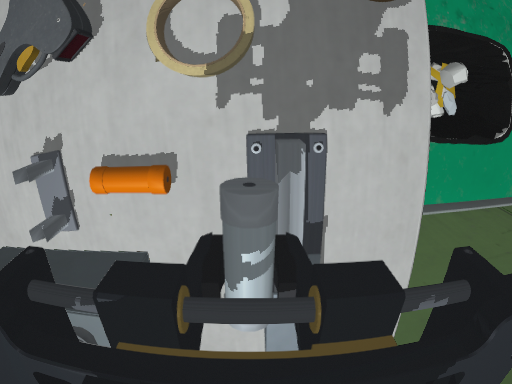

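The open end of the jig shows just to the side of the held axle, with the base bolts at (256,149) and (318,147) and the groove at about (290,160). I'll enlarge it to get the groove line.

```bash
python3 - <<'E'
import cv2
im=cv2.imread('pics/w4.png')
cv2.imwrite('pics/w4c.png',cv2.resize(im[120:270,235:340],None,fx=5,fy=3.9,interpolation=cv2.INTER_CUBIC))
cv2.imwrite('pics/w4c.png',cv2.resize(im[120:270,235:340],None,fx=4,fy=4,interpolation=cv2.INTER_CUBIC))
E
```

```text
(no output)
```

View pics/w4c.png

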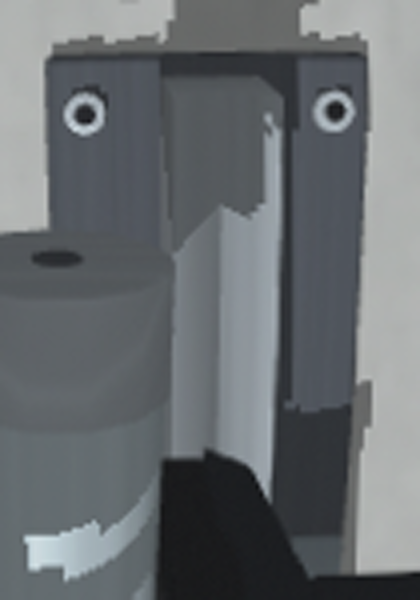

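```bash
python3 - <<'E'
from h import *
import pickle
s=pickle.load(open('w4.pkl','rb'))
C=lambda p:(p[0]/4+235,p[1]/4+120)
for n,p,z in [('valley a',(220,205),.03),('valley b',(218,455),.03),('bolt1',(85,113),.009),('bolt2',(334,110),.009),('baseL corner',(48,57),.008),('baseR corner',(367,57),.008),('baseR far',(355,400),.008),('railL a',(162,85),.041),('railL b',(172,440),.041),('railR a',(283,100),.041),('railR b',(272,440),.041),('axend top',(85,232),.17),('axleL low',(-60+0,430),.151),('axleR',(170,430),.151),('axhole',(56,259),.151)]:print(n,np.round(atz(s,C(p),z,True),4))
E
```

```text
valley a [0.4153 0.3653 0.03  ]
valley b [0.4753 0.3641 0.03  ]
bolt1 [0.3972 0.3371 0.009 ]
bolt2 [0.399  0.3953 0.009 ]
baseL corner [0.3839 0.3293 0.008 ]
baseR corner [0.3868 0.4036 0.008 ]
baseR far [0.4732 0.4018 0.008 ]
railL a [0.3869 0.3529 0.041 ]
railL b [0.4655 0.3526 0.041 ]
railR a [0.391  0.3776 0.041 ]
railR b [0.467  0.3751 0.041 ]
axend top [0.3818 0.3361 0.17  ]
axleL low [0.4105 0.3175 0.151 ]
axleR [0.4119 0.345  0.151 ]
axhole [0.39   0.3326 0.151 ]
```

```bash
python3 go.py 0.446 0.3642 0.08 178.3;
python3 -m creep '[-6,14,10,-0.4,-0.4,-0.7,-6,12,12,-0.4,-0.4,-0.7,0,8,12,0,0,0,0,0,0,0,0,0]'; python3 go.py 0.446 0.3642 0.065 178.3
```

```text
d_tool mm [-10.9  41.7  51.9] turn deg [-1.09 -0.87 -1.86] p [0.4334 0.3243 0.1329] F [-0.22 -0.44 -2.36] q [-0.3   0.85 -0.76  1.87  0.81  0.79  0.  ] t 10.17
clock: 10.5
tool_pos: [0.4508, 0.3531, 0.0947]
eef_rot: [0.021, 1.0, -0.004, 0.001]
contact_force: [-0.0, 0.9, -2.8]
opening: 0.287
d_tool mm [ 5.3 11.1 29.6] turn deg [-0.49  0.12 -0.74] p [0.4508 0.3531 0.0947] F [-0.03  0.9  -2.82] q [-0.35  0.92 -0.71  1.82  0.88  0.76 -0.02] t 10.5
```

```bash
python3 -m creep '[2,7,10,-0.3,0.1,-0.4,2,6,10,-0.2,0,-0.4,0,2,8,0,0,0,0,0,0,0,0,0]'; python3 go.py 0.446 0.3642 0.058 178.3
```

```text
clock: 10.83
tool_pos: [0.4465, 0.3689, 0.0619]
eef_rot: [0.014, 1.0, -0.001, -0.001]
contact_force: [-0.4, 0.1, -2.4]
opening: 0.29
d_tool mm [ 0.4 -4.7  3.9] turn deg [-0.07 -0.1   0.13] p [0.4465 0.3689 0.0619] F [-0.38  0.05 -2.42] q [-0.39  0.97 -0.68  1.81  0.92  0.71 -0.06] t 10.83
```

```bash
python3 -m creep '[0,-4,2,0,0,0,0,-1,2,0,0,0,0,0,0,0,0,0]'; python3 go.py 0.446 0.3642 0.05 178.3; python3 look.py 5; python3 - <<'E'
from h import *
a=save('scene','s5.png');b=save('side','d5.png')
im=cv2.imread('pics/w5.png');cv2.imwrite('pics/w5c.png',cv2.resize(im[120:330,160:360],None,fx=2.8,fy=2.8,interpolation=cv2.INTER_CUBIC))
E
python3 go.py 0.446 0.3642 0.05 178.3
```

```text
clock: 11.08
tool_pos: [0.4455, 0.3634, 0.0569]
eef_rot: [0.013, 1.0, -0.001, -0.001]
contact_force: [-0.1, 0.6, -2.4]
opening: 0.283
d_tool mm [-0.5  0.9  6.9] turn deg [-0.13 -0.16  0.2 ] p [0.4455 0.3634 0.0569] F [-0.09  0.58 -2.38] q [-0.39  0.98 -0.68  1.82  0.94  0.7  -0.07] t 11.08
d_tool mm [-0.1  0.4  7.5] turn deg [-0.08 -0.12  0.19] p [0.4459 0.3638 0.0575] F [-0.41  0.68 -2.13] q [-0.39  0.98 -0.68  1.82  0.94  0.7  -0.07] t 11.23
```

View pics/w5c.png

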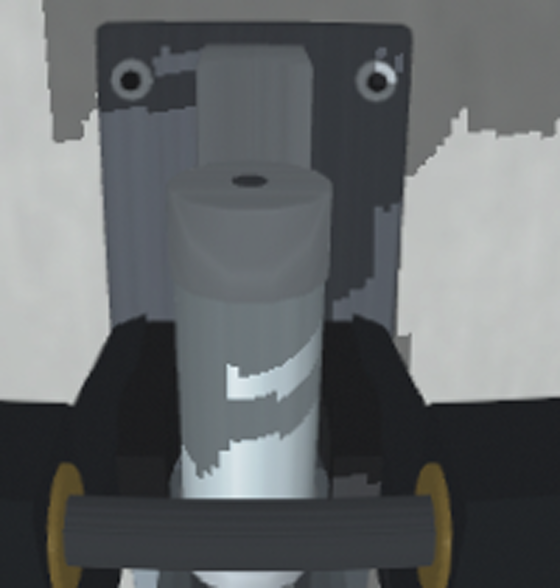

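```bash
python3 - <<'E'
from h import *
import pickle
s=pickle.load(open('w5.pkl','rb'))
C=lambda p:(p[0]/2.8+160,p[1]/2.8+120)
for n,p,z in [('hole',(250,181),.0729),('landL',(172,195),.0729),('landR',(331,195),.0729),('landL2',(177,290),.0729),('landR2',(327,290),.0729),('wL',(180,400),.0729),('wR',(322,400),.0729),('bolt1',(131,80),.009),('bolt2',(376,81),.009),('base L',(97,28),.008),('base R',(411,29),.008),('rail L',(199,60),.041),('rail R',(311,60),.041),('railL2',(200,160),.041),('railR2',(312,160),.041)]:print(n,np.round(atz(s,C(p),z,True),4))
E
```

```text
hole [0.4034 0.3648 0.0729]
landL [0.4055 0.3518 0.0729]
landR [0.4062 0.3781 0.0729]
landL2 [0.4227 0.3517 0.0729]
landR2 [0.4234 0.3776 0.0729]
wL [0.4451 0.3508 0.0729]
wR [0.4458 0.377  0.0729]
bolt1 [0.3972 0.3366 0.009 ]
bolt2 [0.399 0.395 0.009]
base L [0.3844 0.329  0.008 ]
base R [0.3866 0.4035 0.008 ]
rail L [0.3881 0.3552 0.041 ]
rail R [0.3886 0.3772 0.041 ]
railL2 [0.4085 0.3545 0.041 ]
railR2 [0.4091 0.3772 0.041 ]
```

```bash
python3 -m creep '[0,1,5,0,0,0,0,0,5,0,0,0,0,0,3,0,0,0,0,0,0,0,0,0]'; python3 go.py 0.446 0.3646 0.0344 178.3
```

```text
clock: 11.57
tool_pos: [0.4468, 0.3654, 0.0444]
eef_rot: [0.014, 1.0, 0.0, -0.0]
contact_force: [-0.1, 0.9, -1.2]
opening: 0.287
d_tool mm [ 0.8 -0.8 10. ] turn deg [ 0.03 -0.01  0.14] p [0.4468 0.3654 0.0444] F [-0.13  0.93 -1.21] q [-0.4   1.   -0.66  1.82  0.96  0.68 -0.09] t 11.57
```

```bash
python3 -m creep '[0,-1,2,0,0,0,0,0,2,0,0,0,0,0,1,0,0,0]'; python3 go.py 0.446 0.3646 0.0344 178.3;python3 -m creep '[0,0,2,0,0,0,0,0,0,0,0,0]'; python3 go.py 0.446 0.3646 0.0344 178.3
```

```text
clock: 11.82
tool_pos: [0.4467, 0.3644, 0.0388]
eef_rot: [0.014, 1.0, 0.0, -0.0]
contact_force: [-0.1, 0.4, -1.7]
opening: 0.286
d_tool mm [0.7 0.2 4.4] turn deg [ 0.02 -0.01  0.14] p [0.4467 0.3644 0.0388] F [-0.07  0.39 -1.75] q [-0.4   1.   -0.65  1.83  0.97  0.67 -0.1 ] t 11.82
clock: 11.98
tool_pos: [0.4466, 0.3642, 0.0363]
eef_rot: [0.014, 1.0, 0.0, -0.0]
contact_force: [-0.2, 0.4, -1.2]
opening: 0.285
d_tool mm [0.6 0.3 1.9] turn deg [ 0.01 -0.03  0.14] p [0.4466 0.3642 0.0363] F [-0.16  0.4  -1.22] q [-0.4   1.01 -0.65  1.83  0.97  0.66 -0.1 ] t 11.98
```

Its tips are below the rail's top edges with no contact, so the fingers are straddling the rail. I'll go down the rest of the way in small steps.

```bash
python3 -m creep '[0,0,1,0,0,0,0,0,0,0,0,0]'; python3 go.py 0.446 0.3646 0.0344 178.3;python3 -m creep '[0,0,1,0,0,0,0,0,0,0,0,0]'; python3 go.py 0.446 0.3646 0.0344 178.3
```

```text
clock: 12.15
tool_pos: [0.4466, 0.3642, 0.0352]
eef_rot: [0.014, 1.0, 0.0, -0.0]
contact_force: [0.1, -0.2, -2.4]
opening: 0.285
d_tool mm [0.6 0.4 0.8] turn deg [ 0.   -0.03  0.14] p [0.4466 0.3642 0.0352] F [ 0.1  -0.21 -2.37] q [-0.4   1.01 -0.65  1.83  0.98  0.66 -0.1 ] t 12.15
clock: 12.32
tool_pos: [0.4468, 0.3642, 0.0352]
eef_rot: [0.014, 1.0, -0.0, 0.0]
contact_force: [0.2, -0.7, -2.8]
opening: 0.288
d_tool mm [0.8 0.4 0.8] turn deg [-0.02  0.03  0.13] p [0.4468 0.3642 0.0352] F [ 0.18 -0.72 -2.79] q [-0.4   1.01 -0.65  1.83  0.98  0.66 -0.1 ] t 12.32
```

```bash
python3 -m creep '[0,0,1.5,0,0,0,0,0,1,0,0,0]'; python3 go.py 0.446 0.3646 0.0344 178.3;python3 -m creep '[0,0,1,0,0,0,0,0,1,0,0,0]'; python3 go.py 0.446 0.3646 0.0344 178.3
```

```text
clock: 12.48
tool_pos: [0.4469, 0.3642, 0.0349]
eef_rot: [0.014, 1.0, -0.0, 0.001]
contact_force: [-1.3, -2.5, 8.7]
opening: 0.287
d_tool mm [0.9 0.4 0.5] turn deg [-0.03  0.13  0.13] p [0.4469 0.3642 0.0349] F [-1.31 -2.51  8.67] q [-0.4   1.01 -0.64  1.83  0.98  0.66 -0.11] t 12.48
clock: 12.65
tool_pos: [0.4469, 0.3642, 0.0349]
eef_rot: [0.014, 1.0, -0.0, 0.002]
contact_force: [-1.7, -2.9, 7.1]
opening: 0.283
d_tool mm [0.9 0.4 0.5] turn deg [-0.04  0.22  0.14] p [0.4469 0.3642 0.0349] F [-1.69 -2.94  7.1 ] q [-0.41  1.01 -0.64  1.83  0.98  0.66 -0.11] t 12.65
```

Contact is at the expected seated height, so I'll let go and look.

```bash
python3 -m creep '[0,0,0,0,0,0,0,0,0,0,0,0,0,0,0,0,0,0,0,0,0,0,0,0,0,0,0,0,0,0]' 55;python3 -m creep '[0,0,-10,0,0,0,0,0,-15,0,0,0,0,0,-20,0,0,0,0,0,-20,0,0,0,0,0,0,0,0,0]'; python3 go.py 0.446 0.3646 0.1 178.3;python3 look.py 6; python3 - <<'E'
from h import *
im=cv2.imread('pics/w6.png');cv2.imwrite('pics/w6c.png',cv2.resize(im[120:330,160:360],None,fx=2.8,fy=2.8,interpolation=cv2.INTER_CUBIC))
E
```

```text
clock: 13.07
tool_pos: [0.4475, 0.3658, 0.0359]
eef_rot: [0.013, 1.0, 0.001, 0.003]
contact_force: [0.5, -0.3, 0.8]
opening: 0.62
clock: 13.48
tool_pos: [0.4461, 0.3656, 0.104]
eef_rot: [0.013, 1.0, 0.001, 0.001]
contact_force: [-0.1, 1.0, -0.1]
opening: 0.625
d_tool mm [ 0.1 -1.   4. ] turn deg [0.08 0.15 0.22] p [0.4461 0.3656 0.104 ] F [-0.08  0.96 -0.09] q [-0.36  0.91 -0.73  1.81  0.86  0.77 -0.01] t 13.48
```

View pics/w6c.png

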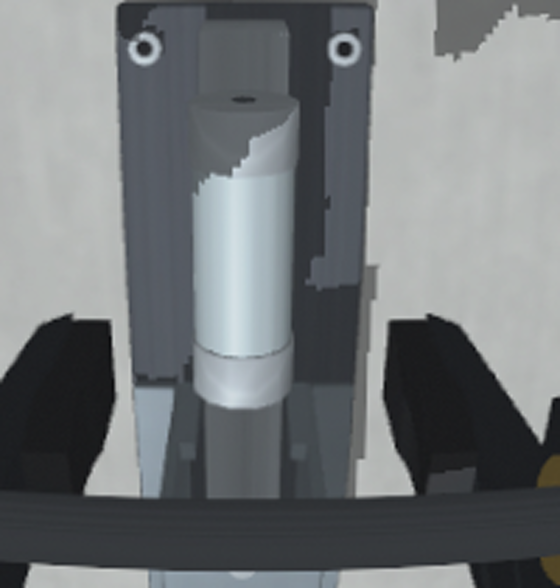

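The axle lies square in the groove in front of the hood, clear of both fingers.

```bash
python3 - <<'E'
from h import *
import pickle
s=pickle.load(open('w6.pkl','rb'))
C=lambda p:(p[0]/2.8+160,p[1]/2.8+120)
for n,p,z in [('near end',(244,93),.064),('hole',(243,99),.0498),('far end',(243,408),.058),('wn',(243,175),.063),('wf',(243,356),.063),('bolt1',(144,49),.009),('bolt2',(344,49),.009),('rail near',(244,20),.041)]:print(n,np.round(atz(s,C(p),z,True),4))
E
python3 go.py 0.38 0.367 0.1 178.3
```

```text
near end [0.4005 0.3659 0.064 ]
hole [0.4049 0.3655 0.0498]
far end [0.4881 0.3632 0.058 ]
wn [0.4203 0.3651 0.063 ]
wf [0.4688 0.3638 0.063 ]
bolt1 [0.3975 0.3366 0.009 ]
bolt2 [0.3991 0.395  0.009 ]
rail near [0.3864 0.3662 0.041 ]
d_tool mm [65.9  0.4  2.4] turn deg [-0.01  0.1   0.21] p [0.4459 0.3649 0.1025] F [ 0.41  0.09 -0.47] q [-0.36  0.91 -0.73  1.81  0.86  0.77 -0.01] t 13.53
```

```bash
python3 -m creep '[20,0,0,0,0,0,20,0,0,0,0,0,20,0,0,0,0,0,5,0,0,0,0,0,0,0,0,0,0,0]' 0 20; python3 -m creep '[0,0,0,0,0,0,0,0,0,0,0,0,0,0,0,0,0,0,0,0,0,0,0,0]'; python3 go.py 0.382 0.3660 0.047 178.3
```

```text
clock: 13.95
tool_pos: [0.3803, 0.3646, 0.1007]
eef_rot: [0.015, 1.0, -0.001, 0.001]
contact_force: [0.4, -0.2, -0.7]
opening: 0.27
clock: 14.28
tool_pos: [0.3835, 0.364, 0.0995]
eef_rot: [0.017, 1.0, -0.002, 0.002]
contact_force: [0.4, -1.1, 0.6]
opening: 0.004
d_tool mm [ 1.8  2.2 52.5] turn deg [-0.19  0.19 -0.2 ] p [0.3835 0.364  0.0995] F [ 0.44 -1.15  0.63] q [-0.45  0.87 -0.69  1.95  0.92  0.67 -0.19] t 14.28
```

```bash
python3 -m creep '[2,2,15,0,0.1,0,2,0,12,0,0,0,1,0,8,0,0,0,0,0,0,0,0,0]'; python3 go.py 0.382 0.3660 0.047 178.3
```

```text
clock: 14.62
tool_pos: [0.3826, 0.3661, 0.0633]
eef_rot: [0.02, 1.0, -0.001, 0.002]
contact_force: [-0.7, -0.1, 0.4]
opening: 0.003
d_tool mm [ 0.7 -0.1 16.3] turn deg [-0.06  0.26 -0.54] p [0.3826 0.3661 0.0633] F [-0.73 -0.05  0.43] q [-0.48  0.92 -0.63  1.97  1.    0.6  -0.27] t 14.62
```

```bash
python3 -m creep '[2,0,8,0,0.1,-0.3,1,0,5,0,0.1,-0.2,0,0,2,0,0,0,0,0,0,0,0,0]'; python3 go.py 0.382 0.3660 0.047 178.3; python3 look.py 7;python3 - <<'E'
from h import *
im=cv2.imread('pics/w7.png');cv2.imwrite('pics/w7c.png',cv2.resize(im[120:330,160:360],None,fx=2.8,fy=2.8,interpolation=cv2.INTER_CUBIC))
a=save('side','d7.png');im=a['color'][120:170,215:285,::-1];cv2.imwrite('pics/d7c.png',cv2.resize(im,None,fx=9,fy=9,interpolation=cv2.INTER_CUBIC))
E
```

```text
clock: 14.95
tool_pos: [0.3805, 0.3663, 0.0471]
eef_rot: [0.015, 1.0, -0.0, 0.001]
contact_force: [0.1, 0.0, -0.7]
opening: 0.005
d_tool mm [-1.5 -0.2  0.1] turn deg [-0.04  0.08 -0.07] p [0.3805 0.3663 0.0471] F [ 0.09  0.02 -0.65] q [-0.5   0.95 -0.61  1.97  1.03  0.57 -0.3 ] t 14.95
```

View pics/w7c.png

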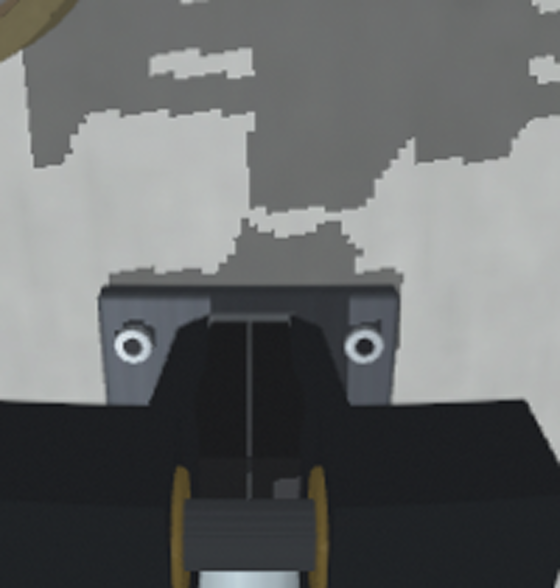

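View pics/d7c.png

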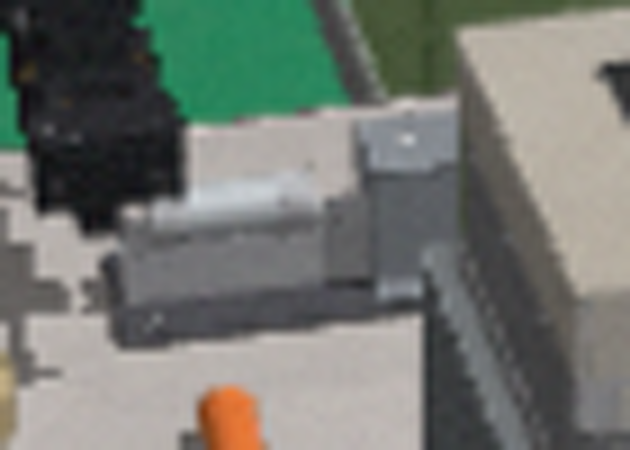

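The shut fingers are behind the axle's rear end, over the groove and clear of the rail. Now a gentle push along the tool's -x.

```bash
python3 -m creep '[-4,0,0,0,0,0,-4,0,0,0,0,0,-4,0,0,0,0,0]'; python3 go.py 0.454 0.3636 0.047 178.3;  python3 -m creep '[-2,0,0,0,0,0,-2,0,0,0,0,0,-2,0,0,0,0,0]'; python3 go.py 0.454 0.3636 0.047 178.3
```

```text
clock: 15.3
tool_pos: [0.393, 0.3668, 0.0485]
eef_rot: [0.015, 1.0, 0.0, 0.001]
contact_force: [-0.1, -0.2, 0.0]
opening: 0.009
d_tool mm [-61.1  -1.4   1.6] turn deg [0.05 0.12 0.03] p [0.393  0.3668 0.0485] F [-0.11 -0.16  0.01] q [-0.48  0.95 -0.62  1.95  1.02  0.59 -0.26] t 15.3
clock: 15.55
tool_pos: [0.3999, 0.3666, 0.0487]
eef_rot: [0.015, 1.0, 0.001, 0.001]
contact_force: [-0.4, 1.0, -0.6]
opening: 0.005
d_tool mm [-54.1  -1.3   1.8] turn deg [ 0.09  0.08 -0.05] p [0.3999 0.3666 0.0487] F [-0.44  0.99 -0.57] q [-0.46  0.96 -0.63  1.93  1.01  0.6  -0.23] t 15.55
```

```bash
python3 -m creep '[-2,-0.5,1,0,0,0,-2,-0.5,0.5,0,0,0,-2,0,0,0,0,0]'; python3 go.py 0.454 0.3636 0.047 178.3;  python3 -m creep '[-3,0,0,0,0,0,-3,0,0,0,0,0,-3,0,0,0,0,0]'; python3 go.py 0.454 0.3636 0.047 178.3
```

```text
clock: 15.8
tool_pos: [0.4041, 0.3663, 0.0475]
eef_rot: [0.014, 1.0, 0.002, -0.001]
contact_force: [-2.6, -0.2, 1.9]
opening: 0.004
d_tool mm [-49.9  -1.3   0.4] turn deg [ 0.19 -0.1   0.04] p [0.4041 0.3663 0.0475] F [-2.62 -0.17  1.95] q [-0.45  0.96 -0.63  1.92  1.    0.61 -0.22] t 15.8
clock: 16.05
tool_pos: [0.4131, 0.3659, 0.0474]
eef_rot: [0.014, 1.0, 0.001, -0.001]
contact_force: [-2.7, 0.0, 0.9]
opening: 0.005
d_tool mm [-40.9  -1.2   0.3] turn deg [ 0.15 -0.16  0.11] p [0.4131 0.3659 0.0474] F [-2.75  0.03  0.94] q [-0.44  0.97 -0.64  1.9   0.99  0.62 -0.18] t 16.05
```

Contact has been made and the axle is sliding at about 2.7 N. I'll keep going.

```bash
python3 -m creep '[-3,-0.5,0,0,0,0,-3,0,0,0,0,0,-3,0,0,0,0,0]'; python3 -m creep '[-3,0,0,0,0,0,-3,0,0,0,0,0,-3,0,0,0,0,0]'; python3 go.py 0.454 0.3636 0.047 178.3; python3 look.py 8
```

```text
clock: 16.3
tool_pos: [0.4238, 0.3654, 0.0473]
eef_rot: [0.014, 1.0, 0.002, -0.001]
contact_force: [-2.4, 1.2, 0.1]
opening: 0.006
clock: 16.55
tool_pos: [0.4341, 0.3651, 0.0473]
eef_rot: [0.014, 1.0, 0.002, -0.001]
contact_force: [-1.2, 1.0, 0.8]
opening: -0.002
d_tool mm [-19.9  -1.    0.2] turn deg [ 0.21 -0.1   0.05] p [0.4341 0.3651 0.0473] F [-1.2   0.98  0.82] q [-0.41  0.98 -0.65  1.85  0.97  0.66 -0.12] t 16.55
```

View pics/w8.png

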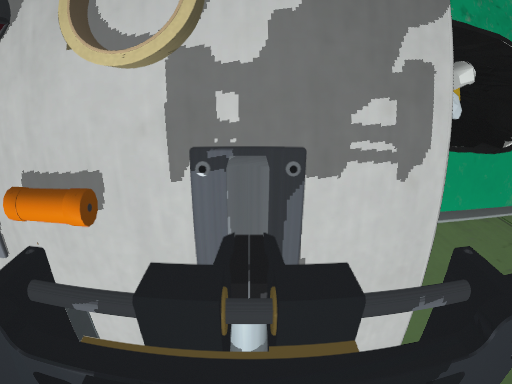

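The gripper hides the axle in this view, though a bright bit shows at (250,335). I'll take smaller rows from here and watch the force.

```bash
python3 -m creep '[-2,-0.3,0,0,0,0,-2,-0.3,0,0,0,0,-2,0,0,0,0,0]'; python3 -m creep '[-1.5,0,0,0,0,0,-1.5,0,0,0,0,0]'; python3 - <<'E'
from h import *
a=save('side','d8.png');im=a['color'][110:170,205:285,::-1];cv2.imwrite('pics/d8c.png',cv2.resize(im,None,fx=9,fy=9,interpolation=cv2.INTER_CUBIC))
E
python3 go.py 0.484 0.3630 0.047 178.3
```

```text
clock: 16.85
tool_pos: [0.4414, 0.3647, 0.0473]
eef_rot: [0.015, 1.0, 0.002, -0.001]
contact_force: [-2.5, -0.2, -0.1]
opening: 0.007
clock: 17.02
tool_pos: [0.4448, 0.3646, 0.0473]
eef_rot: [0.015, 1.0, 0.002, -0.0]
contact_force: [-2.1, 1.6, 0.0]
opening: 0.008
d_tool mm [-38.8  -0.4   0.2] turn deg [ 0.28 -0.03  0.01] p [0.4452 0.3646 0.0473] F [-0.67  1.42  0.38] q [-0.39  0.99 -0.66  1.83  0.96  0.67 -0.09] t 17.07
```

View pics/d8c.png

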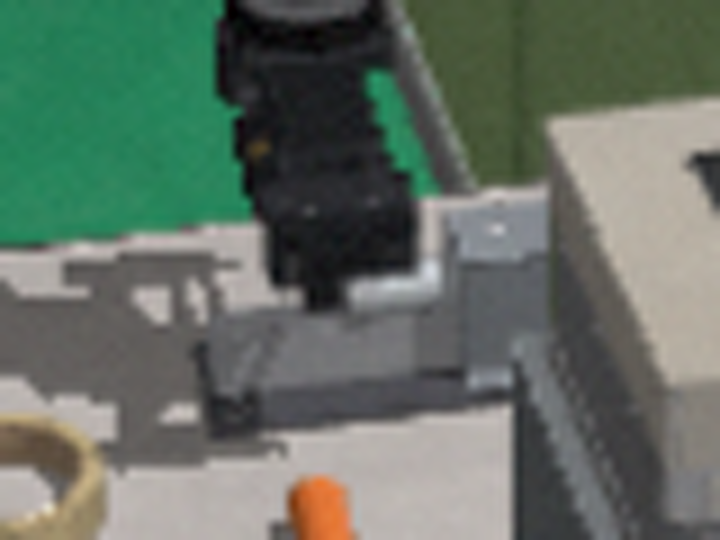

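The axle's front is entering the hood. I'll feel for the stop in 1 mm rows, with few rows per call.

```bash
for i in 1; do python3 -m creep '[-1,0,0,0,0,0,-1,0,0,0,0,0]'|sed -n '2p;4p'; python3 -m creep '[-1,0,0,0,0,0,-1,0,0,0,0,0]'|sed -n '2p;4p';python3 -m creep '[-1,0,0,0,0,0,-1,0,0,0,0,0]'|sed -n '2p;4p'; done
```

```text
tool_pos: [0.4472, 0.3645, 0.0472]
contact_force: [-1.1, -0.3, -0.6]
tool_pos: [0.4492, 0.3645, 0.0472]
contact_force: [-1.5, 0.3, 0.5]
tool_pos: [0.4513, 0.3644, 0.0473]
contact_force: [-2.2, 1.2, 0.3]
```

```bash
cat > ok.py <<'E'
import sys
from h import *
s=get_state();f=s['contact_force'];print(np.round(s['tool_pos']*1000,1),np.round(f,1),round(s['clock'],2))
sys.exit(1 if f[0]<-4.2 else 0)
E
python3 -m creep '[-1,0,0,0,0,0]'>/dev/null; python3 ok.py && python3 -m creep '[-1,0,0,0,0,0]'>/dev/null && python3 ok.py && python3 -m creep '[-1,0,0,0,0,0]'>/dev/null && python3 ok.py && python3 -m creep '[-1,0,0,0,0,0]'>/dev/null && python3 ok.py && python3 -m creep '[-1,0,0,0,0,0]'>/dev/null && python3 ok.py
```

```text
[452.2 364.4  47.2] [-1.9  0.5  0.1] 17.65
[453.  364.3  47.2] [-2.7  0.8  0.4] 17.73
[453.7 364.3  47.2] [-2.5  0.1  0.1] 17.82
[454.3 364.3  47.2] [-2.5  1.5  0.7] 17.9
[455.  364.3  47.2] [-3.1  1.1  1.2] 17.98
```

```bash

python3 -m creep '[-1,0,0,0,0,0]'>/dev/null; python3 ok.py && python3 -m creep '[-1,0,0,0,0,0]'>/dev/null && python3 ok.py && python3 -m creep '[-1,0,0,0,0,0]'>/dev/null && python3 ok.py && python3 -m creep '[-1,0,0,0,0,0]'>/dev/null && python3 ok.py && python3 -m creep '[-1,0,0,0,0,0]'>/dev/null && python3 ok.py
```

```text
[455.7 364.2  47.2] [-3.2  0.9  1. ] 18.07
[456.2 364.2  47.2] [-5.1  0.2  2.1] 18.15
```

The force has risen to 5 N and the steps are getting shorter. This may be the stop, so I'll check with small rows.

```bash

python3 -m creep '[-0.6,0,0,0,0,0]'>/dev/null; python3 ok.py;python3 -m creep '[-0.6,0,0,0,0,0]'>/dev/null; python3 ok.py
```

```text
[456.2 364.3  47.2] [-5.2  0.1  2.5] 18.23
[456.2 364.2  47.2] [-4.3  0.6  1.6] 18.32
```

```bash

python3 -m creep '[-1.2,0,0,0,0,0]'>/dev/null; python3 ok.py;python3 -m creep '[-1.2,0,0,0,0,0]'>/dev/null; python3 ok.py; python3 - <<'E'
from h import *
a=save('side','d9.png');im=a['color'][110:170,205:285,::-1];cv2.imwrite('pics/d9c.png',cv2.resize(im,None,fx=9,fy=9,interpolation=cv2.INTER_CUBIC))
E
```

```text
[456.4 364.2  47.2] [-6.8 -0.4  2.9] 18.4
[456.4 364.2  47.2] [-7.3  0.   3.3] 18.48
```

View pics/d9c.png

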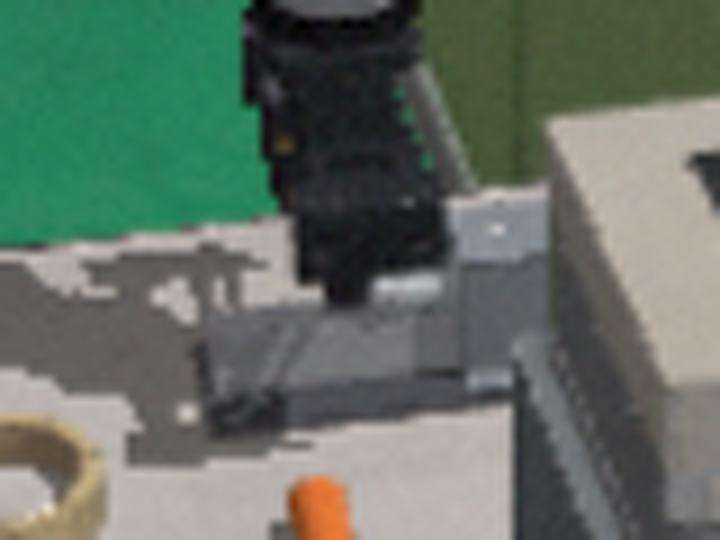

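At 7 N the axle only moved 0.2 mm. The record matches the stop:
- **Free sliding:** about 2 N up to 452 mm.
- **Plunger:** an extra ~0.7 N over roughly 4 mm.
- **Rubber face:** a steep rise after 455.7 mm.

In the side view, the axle's rear end is about 40 mm before the mouth, which is inside the stated range. I'll back off and look.

```bash
python3 -m creep '[2,0,0,0,0,0,4,0,0,0,0,0,4,0,0,0,0,0,2,0,-20,0,0,0,0,0,-25,0,0,0]'; python3 -m creep '[10,0,-25,0,0,0,15,0,0,0,0,0,15,0,0,0,0,0,0,0,0,0,0,0]';python3 look.py 10; python3 ok.py; python3 - <<'E'
from h import *
im=cv2.imread('pics/w10.png');cv2.imwrite('pics/w10c.png',cv2.resize(im[120:330,160:360],None,fx=2.8,fy=2.8,interpolation=cv2.INTER_CUBIC))
E
```

```text
clock: 18.95
tool_pos: [0.4476, 0.3596, 0.0888]
eef_rot: [0.015, 1.0, -0.003, -0.004]
contact_force: [0.3, 0.0, 0.8]
opening: 0.004
clock: 19.28
tool_pos: [0.4123, 0.3617, 0.1196]
eef_rot: [0.018, 1.0, -0.001, 0.002]
contact_force: [0.2, 0.8, -0.6]
opening: 0.006
[414.1 361.2 119.3] [-0.1 -0.8  1.1] 19.33
```

View pics/w10c.png

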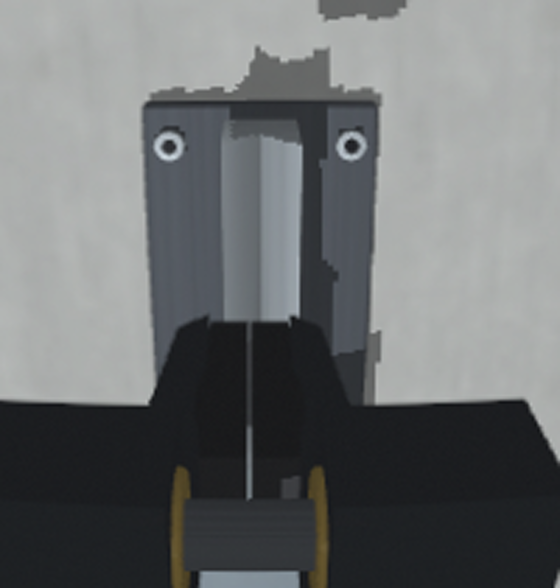

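The shut fingers hide the axle. I'll open them and move over it to look.

```bash
python3 -m creep '[-10,1,-10,0,0,0,-20,1,0,0,0,0,-20,0,0,0,0,0,0,0,0,0,0,0,0,0,0,0,0,0]' 80;python3 look.py 11 hood_mouth axle; python3 ok.py; python3 - <<'E'
from h import *
im=cv2.imread('pics/w11.png');cv2.imwrite('pics/w11c.png',cv2.resize(im[120:330,160:360],None,fx=2.8,fy=2.8,interpolation=cv2.INTER_CUBIC))
a=save('side','d11.png');im=a['color'][110:170,205:285,::-1];cv2.imwrite('pics/d11c.png',cv2.resize(im,None,fx=9,fy=9,interpolation=cv2.INTER_CUBIC))
E
```

```text
clock: 19.75
tool_pos: [0.4713, 0.3586, 0.1285]
eef_rot: [0.02, 1.0, -0.004, 0.005]
contact_force: [-1.3, 0.7, 0.9]
opening: 0.357
hood_mouth [([252.6, 173.4], 0.66)]
axle [([256.1, 221.5], 0.85), ([98.0, 140.0], 0.83)]
[469.8 358.7 128.7] [-0.2  0.2 -0.8] 19.9
```

View pics/w11c.png

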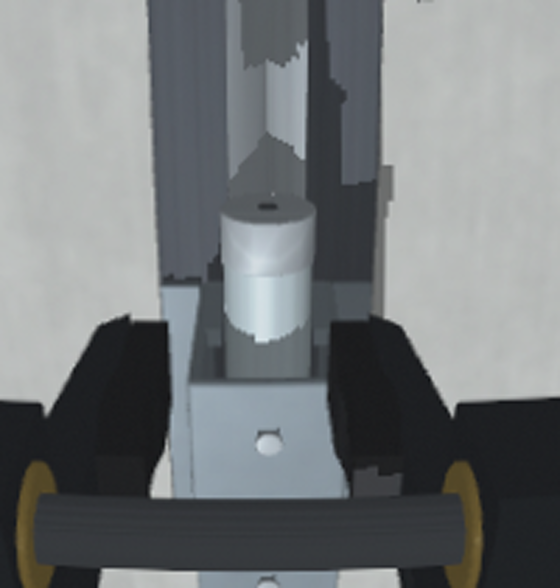

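View pics/d11c.png

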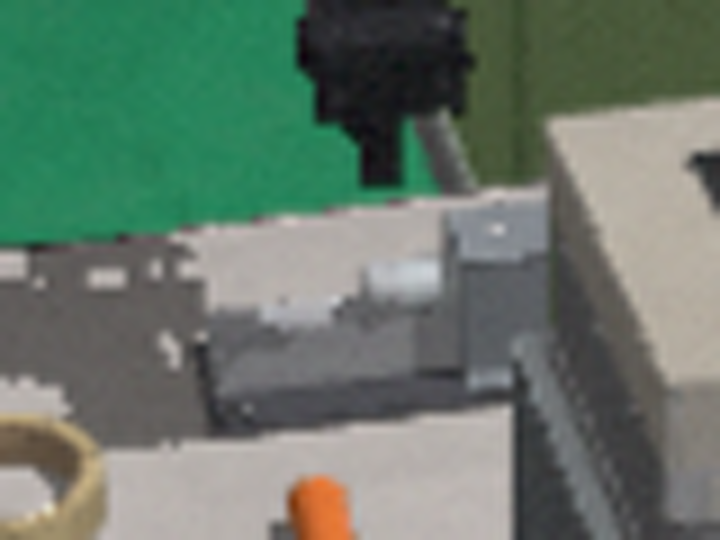

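```bash
python3 - <<'E'
from h import *
import pickle
s=pickle.load(open('w11.pkl','rb'))
C=lambda p:(p[0]/2.8+160,p[1]/2.8+120)
for n,p,z in [('rear hole',(268,206),.0498),('rear top',(268,197),.064),('waist start',(268,273),.063),('hood mouth top',(257,381),.076),('screw',(269,444),.076),('axL',(224,255),.05),('axR',(314,255),.05)]:print(n,np.round(atz(s,C(p),z,True),4))
E
```

```text
rear hole [0.4672 0.3639 0.0498]
rear top [0.4596 0.3639 0.064 ]
waist start [0.4822 0.3632 0.063 ]
hood mouth top [0.5093 0.3591 0.076 ]
screw [0.5311 0.3619 0.076 ]
axL [0.4819 0.3505 0.05  ]
axR [0.4829 0.3768 0.05  ]
```

By this view the rear end is at x≈0.465, about 43 mm before the mouth, which puts the stop near the short end of its range. To rule out stiction, I'll make a second light push.

```bash
python3 -m creep '[20,1,0,0,0,0,20,1,0,0,0,0,2,0,0,0,0,0,0,0,0,0,0,0,0,0,0,0,0,0]' 0 20; python3 -m creep '[0,0,0,0,0,0,0,0,0,0,0,0,0,0,0,0,0,0,0,0,0,0,0,0,0,0,0,0,0,0]'; python3 go.py 0.446 0.3643 0.047 178.3
```

```text
clock: 20.37
tool_pos: [0.4242, 0.3629, 0.1284]
eef_rot: [0.016, 1.0, -0.004, 0.004]
contact_force: [-0.1, 0.5, 0.4]
opening: 0.204
clock: 20.78
tool_pos: [0.4277, 0.3624, 0.1282]
eef_rot: [0.018, 1.0, -0.004, 0.005]
contact_force: [0.3, -0.0, -1.2]
opening: 0.005
d_tool mm [-17.4   3.2  81.4] turn deg [-0.47  0.62 -0.34] p [0.4277 0.3624 0.1282] F [ 0.29 -0.01 -1.2 ] q [-0.37  0.86 -0.74  1.84  0.84  0.78 -0.04] t 20.78
```

```bash
python3 -m creep '[-2,1,20,-0.2,0.3,-0.2,0,1,20,-0.2,0.2,-0.2,0,0,18,0,0,0,0,0,10,0,0,0,0,0,0,0,0,0]';  python3 go.py 0.446 0.3643 0.047 178.3
```

```text
clock: 21.2
tool_pos: [0.4331, 0.365, 0.0589]
eef_rot: [0.016, 1.0, 0.001, 0.003]
contact_force: [0.3, -0.1, -0.2]
opening: 0.006
d_tool mm [-12.9  -0.4  12. ] turn deg [ 0.14  0.31 -0.09] p [0.4331 0.365  0.0589] F [ 0.32 -0.14 -0.22] q [-0.41  0.96 -0.66  1.86  0.96  0.67 -0.12] t 21.2
```

```bash
python3 -m creep '[0,0,7,0,0.1,0,0,0,4,0,0.1,0,0,0,1,0,0,0,0,0,0,0,0,0]';  python3 go.py 0.446 0.3643 0.047 178.3
```

```text
clock: 21.53
tool_pos: [0.4337, 0.3659, 0.0472]
eef_rot: [0.016, 1.0, 0.002, 0.001]
contact_force: [0.1, -0.8, -0.2]
opening: 0.009
d_tool mm [-12.4  -1.2   0.2] turn deg [ 0.22  0.15 -0.11] p [0.4337 0.3659 0.0472] F [ 0.14 -0.85 -0.17] q [-0.41  0.98 -0.65  1.86  0.97  0.65 -0.13] t 21.53
```

```bash
python3 -m creep '[-4,-0.5,0,0,0,0,-4,-0.5,0,0,0,0,-4,0,0,0,0,0,-3,0,0,0,0,0]'>/dev/null;  python3 go.py 0.456 0.3643 0.047 178.3; python3 -m creep '[-2,0,0.5,0,0,0,-2,0,0,0,0,0]'>/dev/null;  python3 go.py 0.456 0.3643 0.047 178.3
```

```text
d_tool mm [-5.9 -0.8  2.1] turn deg [ 0.34  0.25 -0.05] p [0.4502 0.3653 0.049 ] F [-0.32 -0.01  0.55] q [-0.39  0.99 -0.66  1.82  0.96  0.68 -0.09] t 21.87
d_tool mm [-0.3 -0.8  1.9] turn deg [ 0.38  0.31 -0.13] p [0.4557 0.3651 0.0489] F [ 0.2  -0.12  0.19] q [-0.38  0.99 -0.66  1.81  0.95  0.68 -0.07] t 22.03
```

```bash
python3 -m creep '[0,0,0.5,0,0,0]'>/dev/null; python3 ok.py; python3 -m creep '[-0.5,0,0.5,0,0,0]'>/dev/null; python3 ok.py && python3 -m creep '[-0.5,0,0,0,0,0]'>/dev/null && python3 ok.py && python3 -m creep '[-0.7,0,0,0,0,0]'>/dev/null && python3 ok.py && python3 -m creep '[-0.7,0,0,0,0,0]'>/dev/null && python3 ok.py
```

```text
[456.1 365.1  48.5] [ 0.3 -0.1 -0.1] 22.12
[456.2 365.2  48.1] [-2.4  0.5  1.3] 22.2
[456.2 365.2  48. ] [-1.2  1.   0.4] 22.28
[456.2 365.2  47.9] [-1.8  0.9  1.5] 22.37
[456.2 365.2  47.9] [-2.1  1.   0.9] 22.45
```

```bash
python3 -m creep '[-1,0,0,0,0,0]'>/dev/null; python3 ok.py; python3 -m creep '[-1,0,0,0,0,0]'>/dev/null; python3 ok.py;  python3 -m creep '[-1.2,0,0,0,0,0]'>/dev/null; python3 ok.py; python3 -m creep '[-1.2,0,0,0,0,0]'>/dev/null; python3 ok.py
```

```text
[456.2 365.2  47.9] [-4.2 -0.7  2. ] 22.53
[456.2 365.2  47.9] [-4.4 -0.7  3.1] 22.62
[456.2 365.1  47.9] [-5.1 -0.5  4.5] 22.7
[456.2 365.1  47.9] [-4.6 -0.7  3.1] 22.78
```

The push stalls at exactly the same place, and up to 5 N nothing moves, although the axle slid freely at about 2 N. It's home. I'll retreat clear and hand in.

```bash
python3 -m creep '[2,0,0,0,0,0,4,0,0,0,0,0,4,0,0,0,0,0,3,0,-15,0,0,0,0,0,-25,0,0,0]'>/dev/null; python3 -m creep '[5,0,-25,0,0,0,10,0,-20,0,0,0,10,0,-10,0,0,0,0,0,0,0,0,0,0,0,0,0,0,0]';python3 - <<'E'
from h import *
a=save('side','d12.png');im=a['color'][110:200,180:285,::-1];cv2.imwrite('pics/d12c.png',cv2.resize(im,None,fx=6,fy=6,interpolation=cv2.INTER_CUBIC))
save('scene','s12.png')
for n in['tape','black_marker','date_stamp','axle']:
  for c in ['scene','side']: print(n,c,[np.round(d['xy'],1).tolist() for d in find_in(n,c)][:2])
E
```

```text
clock: 23.62
tool_pos: [0.42, 0.3657, 0.1506]
eef_rot: [0.015, 1.0, 0.003, 0.002]
contact_force: [0.2, -0.3, -0.8]
opening: 0.003
tape scene [[242.5, 281.3]]
tape side [[211.7, 167.3]]
black_marker scene [[299.7, 179.0]]
black_marker side [[244.0, 243.0]]
date_stamp scene []
date_stamp side [[286.1, 291.6]]
axle scene [[215.6, 245.9], [236.9, 280.6]]
axle side [[243.0, 170.3]]
```

View pics/d12c.png

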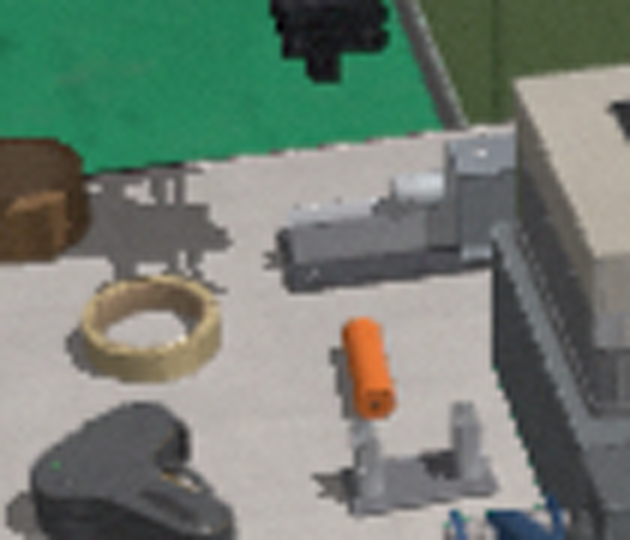

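The axle lies in the groove with its front under the hood, the gripper is well clear, and nothing else has been disturbed. The tape's side pixel only changed because the arm no longer covers part of it.

```bash
python3 -c "
from plant import finish_job;print(finish_job())"
```

```text
the job is handed in; nothing more can be done
None
```

I laid the metal axle in the open end of the groove, pushed it in under the hood against the stop, backed the gripper off and handed the job in at about 24 s. No verdict was reported.

**Laying it in:** the axle was about 64 mm before the hood's mouth when I let go, square in the groove.

**Finding the stop:** it slid at about 2 to 2.7 N. From about 452 mm (tool x) there was a small extra load over roughly 4 mm, which fits the plunger. After 455.7 mm the force rose steeply. I stopped at a peak reading of 7.3 N, of which I estimate 4 to 5 N was on the rubber face.

**Checking it was home:** a second light push met the axle at the same place (456.2 mm), and it did not move at up to about 5 N. The gripper was then clear. The rear end is about 43 mm before the mouth by the wrist camera, good to about 2 mm. That is within the stated 15 to 45 mm, but near its limit.

**What the checks do not show:**
- The plunger and the rubber face cannot be seen, so "home" rests on force and position alone.
- The rubber gave only about 0.2 mm as the reading rose 2 N, where its stiffness would suggest about 0.5 mm. I put this down to friction in the groove.
- In the last scene picture the network did not find the date stamp. In the side picture it was within about 1 pixel of where it started.
- The other bystanders looked undisturbed. The tape's apparent shift in the side picture came from the arm no longer covering part of it.

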